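# Open the jar of spare bolts in its brace

## Task

Stand the glass jar of spare bolts, cap still on, fully down in the square pocket of the wooden brace, so that the brace keeps it from turning. Then unscrew its tight red cap anticlockwise, stop turning once the thread lets go, lift the cap straight off and finish still holding it level, centred over the jar, one or two fingers' width clear of the mouth, with the jar left down in the brace. Do not tip the jar, and leave the tin, the pump and the two tyre levers where they are.

Things in the scene. Friction and masses are not known exactly. Their poses are not given: they have to be found in the camera images.
- jar: Square glass jar of bolts, 0.3 kg: body 60 x 60 x 70 mm high, flat sides along its x and y; round neck 36 mm across. Mouth (sprung rubber seal, pushes the cap up with about 12 N) 86 mm above the underside, 88 once open. Starts on the shelf (z = 0). Origin: centre of the underside, z up. May stand in the brace any of its four ways round.
- cap: Round red screw cap, 58 mm diameter, 26 mm high, 35 g. Origin: centre of its lower edge, z up. Screwed tight, its origin is 73 mm and its top 99 mm above the jar's underside. Grip it across the diameter on its upper 13 mm (solid). The jar can be carried by the cap. Turns stiffly (0.2 to 0.5 N m) and may rise 2 mm as it unscrews; clockwise only tightens.
- cap_mark (a point): White dot on the cap's top, 23 mm from its axis along the cap's +x. Tight, this direction is 0 to 6 degrees anticlockwise (from above) of the jar's +x; at 53 degrees the thread lets go and the cap lifts freely; at 103 degrees the next thread start blocks it, so stop well before (about 75 degrees is good).
- brace: Fixed wooden block 112 x 112 x 45 mm high with a square pocket 66 x 66 mm in its top (about 3 mm play on each side of the jar, bevelled mouth), 35 mm deep, so that the pocket's floor is 10 mm above the shelf. Pocket sides lie along its own x and y. Origin: centre of its underside, z up. In it the jar can turn by at most 6 degrees.
- tin: Stainless steel tin with a screw-top lid, 73 mm diameter, 80 mm high, loose; leave alone. Origin: centre of the underside.
- pump: Grey aluminium mini pump lying along its own x, 190 mm long, 25 mm thick, loose; leave alone. Origin: under its middle.
- lever_a: Orange plastic tyre lever lying flat along its own y, 120 x 18 x 7 mm, loose; leave alone. Origin: under its middle.
- lever_b: The second, identical orange tyre lever, farther from the robot; leave alone.
Things that resemble listed ones, but are neither listed nor needed, are in the scene too. Leave any purple or yellow look-alike of the cap alone.

How it is judged:
By the outcome, as a careful person would: the job done as asked, in the order asked, and still so for the second after the job is handed in, while the arm keeps its last pose, push and grip.
It also fails if it takes over 43 s, if anything falls off the work surface, if the arm or the gripper's body presses on something with over 40 N, if the wrist force passes 120 N, or if a joint passes its speed limit or range.

## Robot

A 6-joint arm with a two-finger parallel gripper is mounted at the origin on the work surface. World frame = base frame: x ahead of the robot, y to its left, z up, the work surface at z = 0. Lengths are in m, angles in degrees, forces in N, time in s.
With the tool pointing down it reaches from about 0.375 to 0.925 m from the base axis. Payload 5.7 kg.
Tool frame: the origin (TCP) lies midway between the tips of the shut fingers; the grasp point (between the pads) lies bot.grip_depth behind it (bot.grip_depth is the distance from the TCP to the grasp point, in m); z points along the fingers, y is the direction in which the jaws open and shut (so a half turn about z gives the same grasp; the last joint's range is limited). The gripper opens to 85 mm and grips with 20 to 120 N. Pads are 22 mm wide; open, the fingers measure 114 mm over their backs; the gripper's body (76 mm by 85 mm) begins 54 mm behind the grasp point. The pads swing forward as they close: fully open they stand 13 mm farther back than shut.
Start: joints at [64.051, 20.558, 86.54, -0, 72.909, -6.595], TCP at [0.199, 0.566, 0.231] pointing down, gripper open.
Joint ranges: [-170.27, 170.27], [-57.76, 135], [12.27, 136.19], [-55.21, 235.2], [11.17, 155.16], [-170.74, 170.74]. Speed limits (degrees/s): [136.94, 136.94, 180, 180, 180, 180].

## Interface

Orientations are given as a 3x3 rotation matrix whose columns are the frame's x, y, z axes.
In Python, from workcell import bot, optics gives the robot as it stands.
- The arm moves only by the tool arm_command, never from a script. Its argument "deltas" is text: rows parted by semicolons, each of 5 numbers parted by spaces: the shift along the tool's x, y, z in cm, then the turn about the tool's z in rad, then the gripper command: -1 is shut, 1 is fully open, values between are in proportion. In form: tx ty tz twist grip; .... A call has 1 to 5 rows; each row shifts and turns the commanded pose from where the row before left it, along the tool's axes as they then stand; what a row does not reach is not made up. A row lasts 1/12 s, in which the tool goes at most 41.7 mm and 7.16 degrees, less where a joint would pass 70% of its speed; a pose out of reach is approached as far as the arm can. A call is refused whole if a number of a shift passes 4.17 or a number of a turn 0.125, either way. A call with a gripper value outside its range is refused whole. The fingers move at their own pace and stop on an object; the grip force is fixed at half the most. Time passes only in rows, so rows that do not move let the fingers close. It gives the time, the measured TCP pose, the force and the opening at its end, in the units of the state.
- bot.state(): the state, without advancing time (a new reading comes with each control period).
- optics.get_image(name): name is "scene" or "top" or "wrist"; returns a dict with "color" (480x640x3 uint8, red, green, blue), "fx", "fy", "cx", "cy" (pixels), "rvec" (rotation vector, rad) and "tvec" (3), from world to camera coordinates, as OpenCV has them. Camera axes: x right, y down, z forward; pixel columns grow to the right and rows downward; lengths in m; the calibration is good to about 2 mm. A picture is of the moment at which its call begins. There is no depth.
- bot.hand_in(): hands the job in, once; it reports no verdict.
The state is a dict: "time_s": time; "qpos": joint angles; "joint_vel": joint speeds; "joint_torque": joint torques, N m; "eef_pos": TCP position; "orientation": TCP orientation; "force": force on the tool from outside, world axes, zero at the start; "torque": the same for the moment, N m; "opening": finger opening in m.
Only numpy, scipy, OpenCV 4.12 (cv2) and the standard library are available. Lean on these libraries where they do the work, as an engineer would, in place of code of your own. Each camera call takes 0.05 s, during which the arm holds its last target.

## Working session

There is one attempt and no reset: what is moved stays moved. The work goes in short steps, Python scripts to look and compute and a tool call to move; the robot and the scene stay as the last step left them, time stands still between calls to the robot, and variables do not carry over. Pictures are saved under pics/ and viewed, and the job is handed in when it is done.

Besides the shell and the picture viewer there is one more tool, called after "Request:" as a command line: name --argument value ..., lists and objects as JSON in quotes. arm_command: Moves the arm, as the interface text tells. Its arguments: {"type":"object","properties":{"deltas":{"type":"string"}},"required":["deltas"]}

```bash
mkdir -p pics; ls
python3 - <<'E'
from workcell import bot, optics
import cv2, numpy as np
s=bot.state(); print({k:np.round(v,3).tolist() for k,v in s.items()}, bot.grip_depth)
for n in ("scene","top","wrist"):
    im=optics.get_image(n); cv2.imwrite(f"pics/{n}0.png",im["color"][:,:,::-1])
    np.savez(f"pics/{n}0.npz",**im)
    R=cv2.Rodrigues(np.array(im["rvec"],float))[0]; print(n,im["fx"],im["cx"],im["cy"],(-R.T@np.array(im["tvec"]).ravel()).round(3),R[2].round(2))
E
```

```text
pics
{'time_s': 0.0, 'qpos': [64.05, 20.598, 86.601, 0.001, 72.908, -6.593], 'joint_vel': [0.013, -0.078, -0.006, 0.077, -0.083, 0.006], 'joint_torque': [0.003, -52.764, -27.863, -0.0, 0.013, -0.0], 'eef_pos': [0.199, 0.565, 0.23], 'orientation': [[-0.943, 0.331, -0.001], [0.331, 0.943, -0.002], [0.0, -0.002, -1.0]], 'force': [-0.441, -0.73, -0.345], 'torque': [-0.011, -0.033, 0.001], 'opening': 0.085} 0.0187
scene 515.4394223368347 325.77058037941543 238.8930668346584 [ 1.119 -0.385  0.883] [-0.53  0.35 -0.77]
top 465.4419829676392 315.87996737965676 238.4848587599056 [ 0.443 -0.019  0.988] [ 0.17 -0.   -0.99]
wrist 356.95301983897286 319.99416885090363 232.23832889897625 [0.137 0.587 0.373] [ 0.24 -0.09 -0.97]
```

View pics/scene0.png

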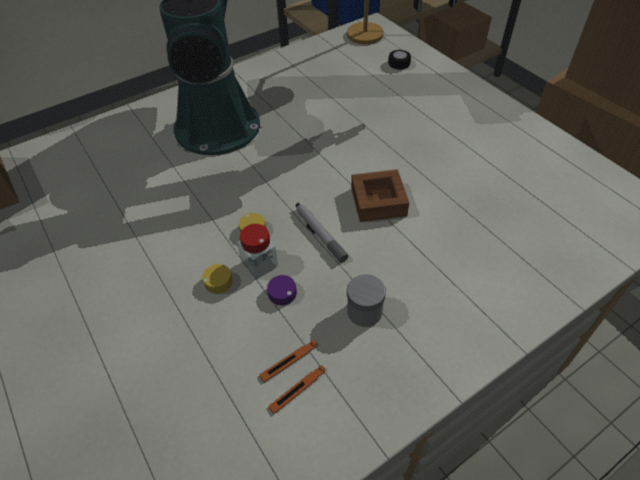

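View pics/top0.png

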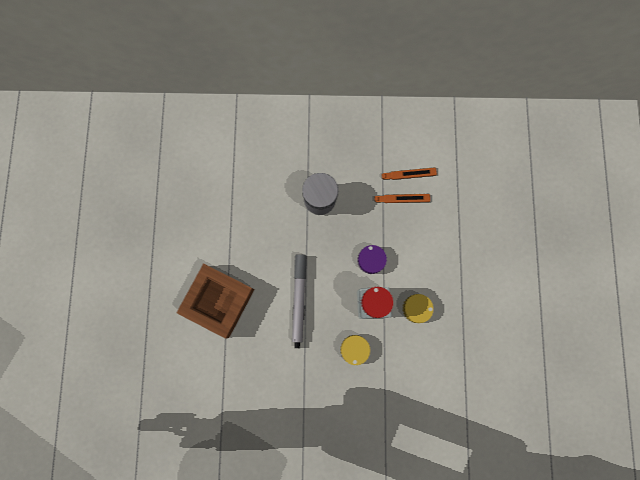

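View pics/wrist0.png

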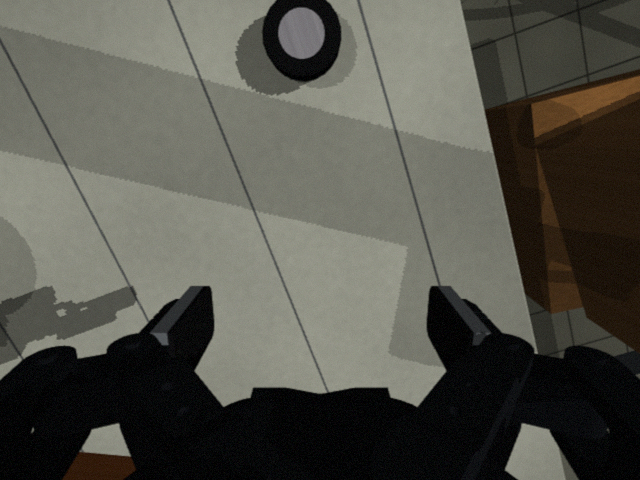

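The top view shows the red cap on the glass jar at (377,302), with its dot near (376,290). The cap look-alikes are purple (372,259), yellow (418,308) and yellow (355,349), and the brace is at (215,300). Only the red one sits on a glass body. I'll check that in a close crop and measure.

```bash
cat > h.py <<'E'
import cv2, numpy as np
def cam(im):
    R=cv2.Rodrigues(np.array(im["rvec"],float))[0]; t=np.array(im["tvec"],float).ravel()
    K=np.array([[im["fx"],0,im["cx"]],[0,im["fy"],im["cy"]],[0,0,1]],float); return K,R,t
def ray(im,uv,z):
    K,R,t=cam(im); uv=np.atleast_2d(np.array(uv,float)); c=-R.T@t
    d=(R.T@np.linalg.inv(K)@np.c_[uv,np.ones(len(uv))].T).T
    return c+d*((z-c[2])/d[:,2])[:,None]
def load(f): return dict(np.load(f))
def red(im):
    h=cv2.cvtColor(im["color"],cv2.COLOR_RGB2HSV)
    return (((h[...,0]<6)|(h[...,0]>172))&(h[...,1]>150)&(h[...,2]>60)).astype(np.uint8)
def big(m):
    c,_=cv2.findContours(m,cv2.RETR_EXTERNAL,cv2.CHAIN_APPROX_NONE); return max(c,key=cv2.contourArea)
E
python3 - <<'E'
from h import *
T=load("pics/top0.npz");S=load("pics/scene0.npz")
a=cv2.resize(T["color"][260:380,160:280],None,fx=3.3,fy=3.3,interpolation=cv2.INTER_CUBIC)
b=cv2.resize(T["color"][260:340,335:415],(396,396),interpolation=cv2.INTER_CUBIC)
cv2.imwrite("pics/crop1.png",np.hstack([a,b])[:,:,::-1])
a=cv2.resize(S["color"][205:285,215:295],(396,396),interpolation=cv2.INTER_CUBIC)
b=cv2.resize(S["color"][160:230,345:415],(396,396),interpolation=cv2.INTER_CUBIC)
cv2.imwrite("pics/crop2.png",np.hstack([a,b])[:,:,::-1])
for n,I in (("T",T),("S",S)):
    c=big(red(I)); print(n,cv2.minEnclosingCircle(c),cv2.contourArea(c))
h=cv2.cvtColor(T["color"],cv2.COLOR_RGB2HSV); print(h[300,190],h[300,377],h[320,373],T["color"][290,376])
E
```

```text
T ((376.9146423339844, 301.9024353027344), 15.685791015625) 708.5
S ((254.38182067871094, 237.29090881347656), 14.786869049072266) 481.0
[ 12 148 112] [  1 200 145] [ 25  19 163] [178 184 178]
```

View pics/crop1.png

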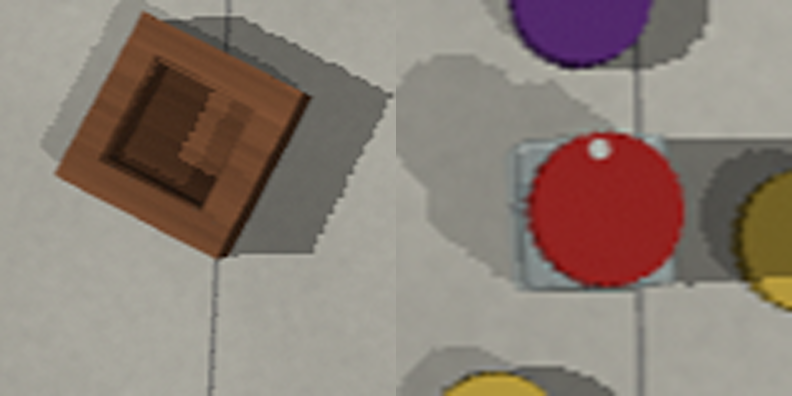

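View pics/crop2.png

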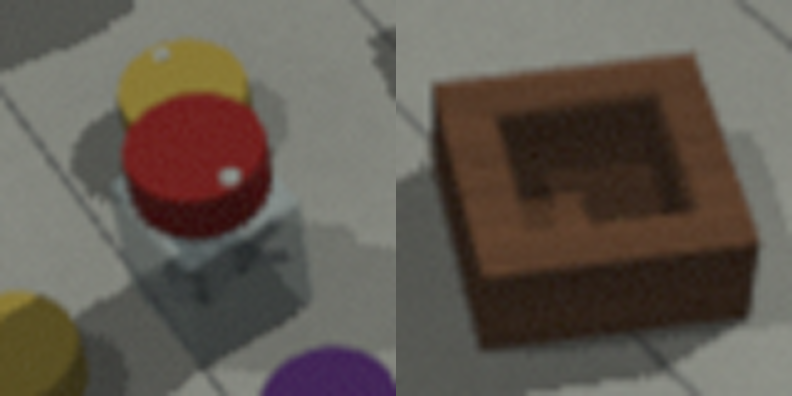

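The crops confirm it: the red cap is on the glass jar, which is nearly square to the shelf, with the dot toward image-up. The brace is turned by about 30°. Next I'll measure poses.

Run:
```python
from h import *
T=load("pics/top0.npz");S=load("pics/scene0.npz")
# cap centre: ellipse of top face
for n,I in (("T",T),("S",S)):
    m=red(I); c=big(cv2.morphologyEx(m,cv2.MORPH_CLOSE,np.ones((5,5))))
    p=ray(I,c[:,0,:],.099); 
    print(n,"circle at z=.099",cv2.minEnclosingCircle(p[:,:2].astype(np.float32)))
    g=I["color"].astype(int); (u,v),r=cv2.minEnclosingCircle(c)
    Y,X=np.mgrid[:480,:640]; w=(g[...,1]>110)&(np.hypot(X-u,Y-v)<r*.92)&(g.min(2)>100)
    k,lab,st,ce=cv2.connectedComponentsWithStats(w.astype(np.uint8))
    for i in range(1,k):print(" white",ce[i],st[i,4],ray(I,ce[i],.099).round(4))
# brace top
for n,I,z in (("T",T,.045),("S",S,.045)):
    h=cv2.cvtColor(I["color"],cv2.COLOR_RGB2HSV).astype(int)
    m=((h[...,0]>5)&(h[...,0]<16)&(h[...,1]>120)&(h[...,2]>72)).astype(np.uint8)
    roi=np.zeros_like(m); 
    if n=="T": roi[255:345,170:265]=1
    else: roi[165:225,345:412]=1
    m*=roi; c=big(m); P=ray(I,c[:,0,:],z)[:,:2]
    print(n,"brace minrect",cv2.minAreaRect(P.astype(np.float32)))
    cs,hi=cv2.findContours(m,cv2.RETR_CCOMP,cv2.CHAIN_APPROX_NONE)
    for q,x in zip(cs,hi[0]):
        if x[3]>=0 and cv2.contourArea(q)>60: print("  hole",cv2.minAreaRect(ray(I,q[:,0,:],z)[:,:2].astype(np.float32)))
# others
h=cv2.cvtColor(T["color"],cv2.COLOR_RGB2HSV)
for nm,uv,z in (("purple",(372,259),.026),("y1",(418,308),.026),("y2",(355,349),.026),("pumpA",(300,258),.012),("pumpB",(297,345),.012),("tin",(320,191),.08)):
    print(nm,ray(T,uv,z).round(3))
# jar edges crop
a=cv2.resize(T["color"][275:330,350:405],(550,550),interpolation=cv2.INTER_CUBIC)
cv2.imwrite("pics/crop3.png",cv2.convertScaleAbs(a,alpha=1.3)[:,:,::-1])
```

```text
T circle at z=.099 ((0.477834016084671, -0.13835927844047546), 0.030003434047102928)
 white [375.61538462 289.61538462] 13 [[ 0.5011 -0.1358  0.099 ]]
S circle at z=.099 ((0.48572561144828796, -0.13719713687896729), 0.033962298184633255)
 white [261.125 240.125] 8 [[ 0.5015 -0.1341  0.099 ]]
T brace minrect ((0.4786435663700104, 0.18155735731124878), (0.11149883270263672, 0.11096996814012527), 64.17533874511719)
  hole ((0.4785333275794983, 0.1836843192577362), (0.07203052937984467, 0.07139063626527786), 65.03887176513672)
S brace minrect ((0.48185741901397705, 0.1818326711654663), (0.10960736125707626, 0.10869087278842926), 63.91024398803711)
  hole ((0.47995704412460327, 0.18442374467849731), (0.0747375562787056, 0.07691282778978348), 63.140289306640625)
purple [[ 0.569 -0.138  0.026]]
y1 [[ 0.47  -0.232  0.026]]
y2 [[ 0.386 -0.103  0.026]]
pumpA [[0.571 0.012 0.012]]
pumpB [[0.391 0.015 0.012]]
tin [[ 0.699 -0.027  0.08 ]]
```

View pics/crop3.png

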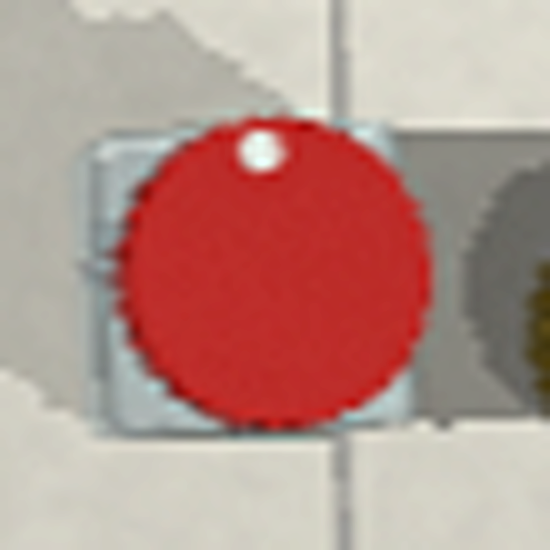

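Request:
arm_command --deltas "-1.5 -1 0 0 1; -3 -2 0 0 1; -3 -2 0 0 1; -3 -2 0 0 1; -3 -2 0 0 1"

```text
time_s: 0.57
eef_pos: [0.2968, 0.435, 0.231]
orientation: [[-0.944, 0.331, -0.0], [0.331, 0.944, -0.001], [0.0, -0.001, -1.0]]
force: [-0.2, -0.3, 0.3]
opening: 0.0854
```

Request:
arm_command --deltas "-3 -2 0 0 1; -3 -2 0 0 1; -3 -2 0 0 1; -3 -2 0 0 1; -3 -2.2 0 0 1"

```text
time_s: 0.98
eef_pos: [0.4048, 0.2891, 0.2312]
orientation: [[-0.944, 0.331, -0.0], [0.331, 0.944, 0.0], [0.0, 0.0, -1.0]]
force: [0.3, -0.4, -0.4]
opening: 0.0854
```

Request:
arm_command --deltas "-1.8 -3.4 0 0 1; -1.8 -3.4 0 0 1; -1.8 -3.4 0 0 1; -1.8 -3.4 0 0 1; -1.8 -3.4 0 0 1"

```text
time_s: 1.4
eef_pos: [0.4324, 0.0985, 0.2312]
orientation: [[-0.944, 0.331, -0.0], [0.331, 0.944, -0.0], [0.0, -0.0, -1.0]]
force: [0.6, 0.0, 0.4]
opening: 0.0854
```

Request:
arm_command --deltas "-1.8 -3.4 0 0 1; -1.8 -3.4 0 0 1; -1.8 -3.4 0 0 1; -1.8 -3.4 0 0 1; -1.8 -3.4 0 0 1"

```text
time_s: 1.82
eef_pos: [0.4609, -0.0919, 0.2313]
orientation: [[-0.943, 0.332, -0.0], [0.332, 0.943, 0.0], [0.0, 0.0, -1.0]]
force: [1.1, -0.1, -0.2]
opening: 0.0855
```

Request:
arm_command --deltas "0 0 0 0.12 1; 0 0 0 0.12 1; 0 0 0 0.12 1; 0 0 0 0.12 1; 0 0 0 0.12 1"

```text
time_s: 2.23
eef_pos: [0.4609, -0.0902, 0.2311]
orientation: [[-0.586, 0.81, -0.001], [0.81, 0.586, 0.0], [0.001, -0.0, -1.0]]
force: [-0.3, -0.2, -0.4]
opening: 0.0854
```

Request:
arm_command --deltas "0 0 0 0.12 1; 0 0 0 0.12 1; 0 0 0 0.12 1; 0 0 0 0.12 1; 0 0 0 0.12 1"

```text
time_s: 2.65
eef_pos: [0.461, -0.0899, 0.2311]
orientation: [[-0.027, 1.0, -0.001], [1.0, 0.027, 0.0], [0.0, -0.001, -1.0]]
force: [-0.9, 0.3, -0.8]
opening: 0.0855
```

Run:
```python
from h import *
from workcell import bot, optics
im=optics.get_image("wrist"); np.savez("pics/w1.npz",**im); cv2.imwrite("pics/w1.png",im["color"][:,:,::-1])
c=big(red(im)); print(cv2.minEnclosingCircle(c))
```

```text
((338.68212890625, 275.21820068359375), 37.24441909790039)
```

View pics/w1.png

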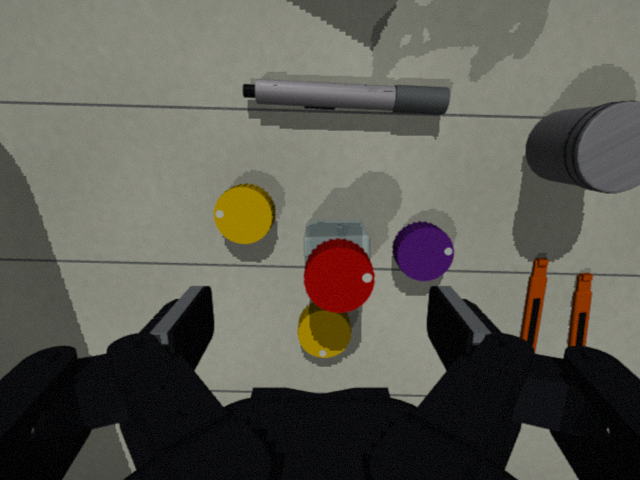

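The wrist view shows the red cap at (338,275), its dot at (367,278), and the jar's back edge near y≈223.

Run:
```python
from h import *
I=load("pics/w1.npz")
m=red(I); c=big(cv2.morphologyEx(m,cv2.MORPH_CLOSE,np.ones((5,5))))
p=ray(I,c[:,0,:],.099)[:,:2]; (x,y),r=cv2.minEnclosingCircle(p.astype(np.float32)); print(x,y,r)
# fit circle by far-side points only; fixed-radius LSQ
from scipy.optimize import least_squares
s=least_squares(lambda q:np.hypot(*(p-q).T)-.029,[x,y],loss="soft_l1",f_scale=.0005); print("lsq",s.x)
g=I["color"].astype(int); Y,X=np.mgrid[:480,:640]
w=(g.min(2)>110)&(np.hypot(X-367,Y-278)<9); d=ray(I,[X[w].mean(),Y[w].mean()],.099)[0,:2]; print("dot",d,w.sum())
for o in ([x,y],s.x): print(np.degrees(np.arctan2(d[1]-o[1],d[0]-o[0])),np.hypot(*(d-o)))
a=cv2.resize(I["color"][205:325,280:400],(600,600),interpolation=cv2.INTER_CUBIC)
cv2.imwrite("pics/crop4.png",cv2.convertScaleAbs(a,alpha=1.3)[:,:,::-1])
```

```text
0.4791218638420105 -0.13542598485946655 0.03295426070690155
lsq [ 0.4780974  -0.13661091]
dot [ 0.50249544 -0.136136  ] 68
-1.7399264076360914 0.023384355990766804
1.1151319815549845 0.02440266144738562
```

View pics/crop4.png

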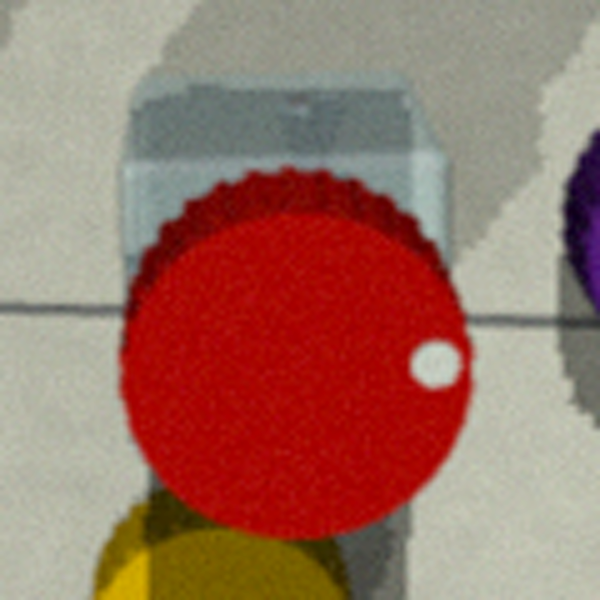

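Run:
```python
from h import *
I=load("pics/w1.npz"); g=I["color"]
m=red(I)&(g[...,0]>115).astype(np.uint8); c=big(cv2.morphologyEx(m,cv2.MORPH_CLOSE,np.ones((7,7))))
p=ray(I,cv2.convexHull(c)[:,0,:],.099)[:,:2]; (x,y),r=cv2.minEnclosingCircle(p.astype(np.float32)); print(x,y,r)
el=cv2.fitEllipse(c); print(el, ray(I,el[0],.099))
d=np.array([.5025,-.1361]); 
o=ray(I,el[0],.099)[0,:2]
for q in ((x,y),o): print(np.degrees(np.arctan2(d[1]-q[1],d[0]-q[0])))
e=ray(I,[[280+122/5,205+160/5],[280+443/5,205+150/5]],.07); print(e, np.degrees(np.arctan2(*(e[1]-e[0])[[1,0]])))
e=ray(I,[[280+122/5,205+160/5],[280+128/5,205+270/5]],.07); print(np.degrees(np.arctan2(*(e[0]-e[1])[[1,0]])))
e=ray(I,[[280+443/5,205+150/5],[280+450/5,205+270/5]],.07); print(np.degrees(np.arctan2(*(e[0]-e[1])[[1,0]])))
from workcell import bot
s=bot.state(); print(s["eef_pos"],s["qpos"])
```

```text
0.4787459075450897 -0.13913816213607788 0.029286043718457222
((338.9589538574219, 279.64410400390625), (63.51616287231445, 68.95059204101562), 84.95567321777344) [[ 0.47858897 -0.13866299  0.099     ]]
7.288591559179768
6.118088020073552
[[ 0.44830523 -0.11103657  0.07      ]
 [ 0.50500234 -0.1076291   0.07      ]] 3.439319781694962
93.93451468207891
96.81434852001674
[ 0.46103416 -0.08989984  0.2311222 ] [-1.94645715e+01  9.76962134e+00  1.01985065e+02 -5.66769591e-03
  6.82741479e+01 -2.06062608e+01]
```

Request:
arm_command --deltas "-2.4 0.8 0 0 1; -2.5 0.8 1 0 1; 0 0 3 0 1; 0 0 3 0 1; 0 0 3 0 1"

```text
time_s: 3.12
eef_pos: [0.4793, -0.1391, 0.1305]
orientation: [[-0.035, 0.999, 0.001], [0.999, 0.035, -0.001], [-0.001, 0.001, -1.0]]
force: [0.5, -0.2, -0.4]
opening: 0.0855
```

Request:
arm_command --deltas "0 0 2 0 1; 0 0 1 0 1; 0 0 0 0 1"

```text
time_s: 3.37
eef_pos: [0.4771, -0.1377, 0.0993]
orientation: [[-0.035, 0.999, -0.004], [0.999, 0.035, 0.002], [0.002, -0.004, -1.0]]
force: [0.6, 1.2, -0.2]
opening: 0.085
```

Run:
```python
from h import *
from workcell import bot, optics
print(bot.state()["eef_pos"])
im=optics.get_image("wrist"); np.savez("pics/w2.npz",**im); cv2.imwrite("pics/w2.png",im["color"][:,:,::-1])
```

```text
[ 0.47714584 -0.13772812  0.09926275]
```

View pics/w2.png

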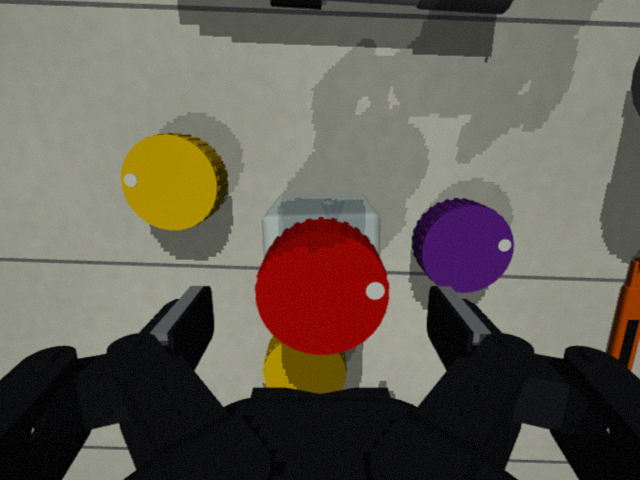

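```bash
cat >> h.py <<'E'
def cappose(I,z):
    g=I["color"]; r=red(I)
    m=r&(g[...,0]>115).astype(np.uint8); c=big(cv2.morphologyEx(m,cv2.MORPH_CLOSE,np.ones((9,9))))
    el=cv2.fitEllipse(cv2.convexHull(c)); o=ray(I,el[0],z)[0,:2]
    mk=np.zeros_like(m); cv2.drawContours(mk,[cv2.convexHull(c)],-1,1,-1); mk=cv2.erode(mk,np.ones((3,3)))
    w=((g.min(2)>100)&(mk>0)).astype(np.uint8)
    k,l,st,ce=cv2.connectedComponentsWithStats(w)
    i=1+np.argmax(st[1:,4]) if k>1 else 0
    d=ray(I,ce[i],z)[0,:2] if k>1 else o*np.nan
    return o,d,np.degrees(np.arctan2(*(d-o)[::-1])),np.hypot(*(d-o)),el
E
python3 - <<'E'
from h import *
for f in ("w1","w2"): print(cappose(load(f"pics/{f}.npz"),.099))
E
```

```text
(array([ 0.47863788, -0.13871181]), array([ 0.50134036, -0.1360597 ]), np.float64(6.663110342379118), np.float64(0.02285686910246314), ((339.01556396484375, 279.7005310058594), (64.33660888671875, 69.81404876708984), 84.80086517333984))
(array([ 0.47842529, -0.13748308]), array([ 0.50148114, -0.13611473]), np.float64(3.396464359589061), np.float64(0.023096426179996046), ((321.6004333496094, 291.540771484375), (125.40845489501953, 133.56124877929688), 94.34793090820312))
```

Request:
arm_command --deltas "0 0.1 1 0 1; 0 0 1 0 1; 0 0 0.8 0 1; 0 0 0.1 0 1; 0 0 0 0 1"

```text
time_s: 3.83
eef_pos: [0.4794, -0.1382, 0.0718]
orientation: [[-0.033, 0.999, -0.001], [0.999, 0.033, 0.0], [0.0, -0.001, -1.0]]
force: [-0.0, -0.1, 0.1]
opening: 0.0852
```

Request:
arm_command --deltas "0 0 0 0 0.5; 0 0 0 0 0; 0 0 0 0 -1; 0 0 0 0 -1; 0 0 0 0 -1"

```text
time_s: 4.25
eef_pos: [0.4796, -0.1385, 0.073]
orientation: [[-0.033, 0.999, -0.0], [0.999, 0.033, -0.0], [-0.0, -0.0, -1.0]]
force: [-2.2, 0.8, 5.2]
opening: 0.0562
```

Request:
arm_command --deltas "0 0 0 0 -1; 0 0 0 0 -1; 0 0 0 0 -1; 0 0 0 0 -1"

```text
time_s: 4.58
eef_pos: [0.4796, -0.1385, 0.0729]
orientation: [[-0.033, 0.999, -0.0], [0.999, 0.033, -0.0], [-0.0, -0.0, -1.0]]
force: [-2.8, -0.8, 5.6]
opening: 0.0562
```

Run:
```python
from h import *
from workcell import bot, optics
s=bot.state();print(s["eef_pos"],s["opening"],s["force"])
for n in ("wrist","scene"):
    im=optics.get_image(n); np.savez(f"pics/{n}3.npz",**im); cv2.imwrite(f"pics/{n}3.png",im["color"][:,:,::-1])
cv2.imwrite("pics/scene3c.png",cv2.resize(im["color"][130:310,160:400],(800,600))[:,:,::-1])
```

```text
[ 0.47964736 -0.13851111  0.07294437] 0.05620866219995849 [-2.75381003 -0.79265719  5.63425324]
```

View pics/scene3c.png

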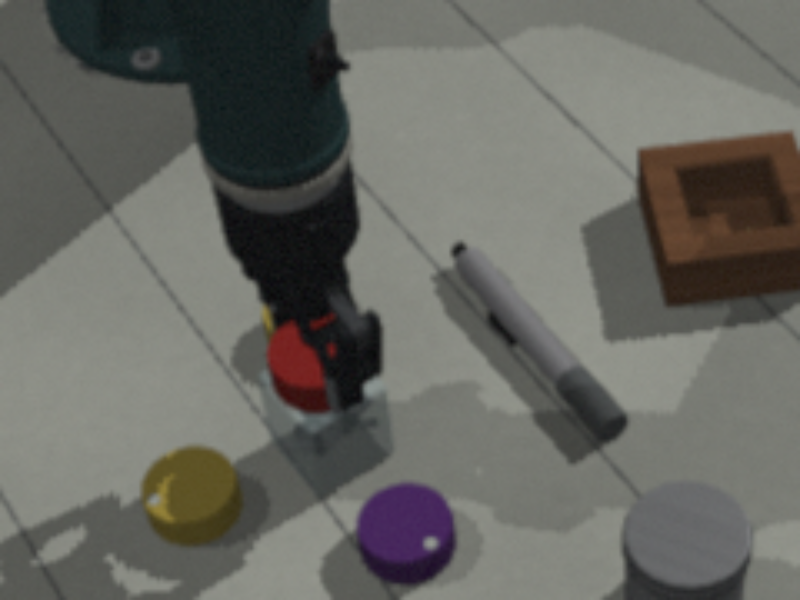

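View pics/wrist3.png

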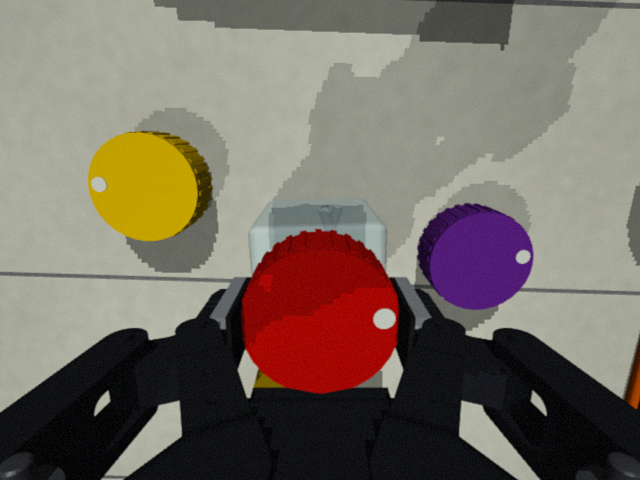

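The cap is gripped across its diameter with an opening of 56 mm, and the jar is still upright. Lifting next.

Request:
arm_command --deltas "0 0 -0.2 0 -1; 0 0 -0.5 0 -1; 0 0 -1 0 -1; 0 0 -1.5 0 -1; 0 0 -1.5 0 -1"

```text
time_s: 5.1
eef_pos: [0.4795, -0.1382, 0.12]
orientation: [[-0.033, 0.999, -0.001], [0.999, 0.033, 0.0], [0.0, -0.001, -1.0]]
force: [-0.4, 0.4, -3.7]
opening: 0.0562
```

Request:
arm_command --deltas "0 0 -2 0 -1; 0.5 0 -2 0 -1; 1 0 -2 0 -1; 2 0 -1 0 -1; 2.5 0 -1 0 -1"

```text
time_s: 5.52
eef_pos: [0.4787, -0.0789, 0.2014]
orientation: [[-0.031, 1.0, 0.003], [1.0, 0.031, -0.001], [-0.001, 0.003, -1.0]]
force: [0.7, 0.4, -5.1]
opening: 0.0562
```

Request:
arm_command --deltas "2.5 0 0 0 -1; 2.5 0 0 0 -1; 2.5 0 0 0 -1; 2.5 0 0 0 -1; 2.5 0.1 0 0 -1"

```text
time_s: 5.93
eef_pos: [0.4741, 0.0478, 0.2]
orientation: [[-0.033, 0.999, 0.0], [0.999, 0.033, -0.0], [-0.0, 0.0, -1.0]]
force: [0.3, -0.3, -4.0]
opening: 0.056
```

Request:
arm_command --deltas "2 0 0 0 -1; 1.5 0 0 0 -1; 0.8 0 0 0 -1; 0.3 0 0 0 -1; 0 0 0 0 -1"

```text
time_s: 6.35
eef_pos: [0.4731, 0.0927, 0.1996]
orientation: [[-0.034, 0.999, 0.0], [0.999, 0.034, -0.0], [-0.0, 0.0, -1.0]]
force: [0.3, -0.7, -4.6]
opening: 0.0565
```

Run:
```python
from h import *
from workcell import bot, optics
s=bot.state();print(s["eef_pos"],s["opening"],s["force"])
for n in ("wrist","top"):
    im=optics.get_image(n); np.savez(f"pics/{n}4.npz",**im); cv2.imwrite(f"pics/{n}4.png",im["color"][:,:,::-1])
```

```text
[0.47314846 0.09272579 0.19959059] 0.05646124257097119 [ 0.29540449 -0.7237554  -4.59460228]
```

View pics/wrist4.png

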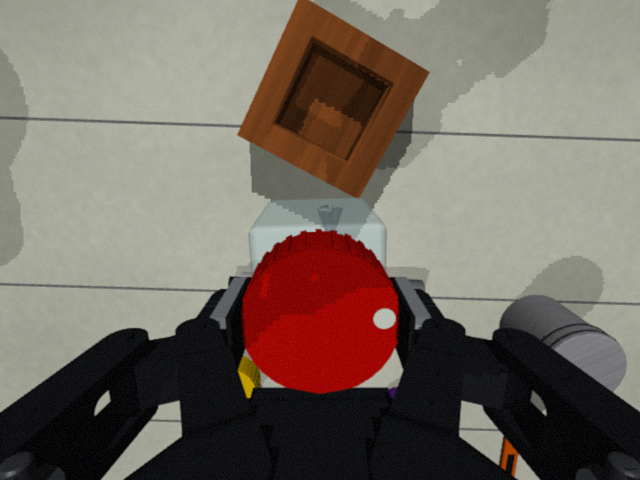

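View pics/top4.png

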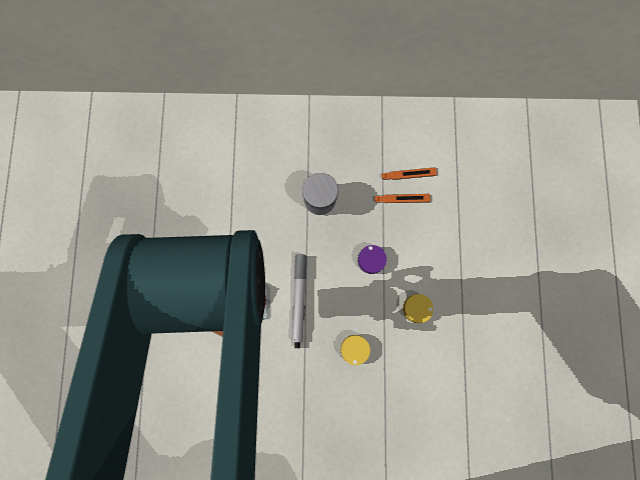

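Run:
```python
from h import *
I=load("pics/wrist4.npz")
h=cv2.cvtColor(I["color"],cv2.COLOR_RGB2HSV).astype(int)
m=((h[...,0]>5)&(h[...,0]<17)&(h[...,1]>120)&(h[...,2]>70)).astype(np.uint8); m[205:]=0
m=cv2.morphologyEx(m,cv2.MORPH_OPEN,np.ones((3,3)))
c=big(m); ap=cv2.approxPolyDP(cv2.convexHull(c),6,True)[:,0,:]; print(ap.tolist())
P=ray(I,c[:,0,:],.045)[:,:2]; print(cv2.minAreaRect(P.astype(np.float32)))
print(ray(I,ap,.045)[:,:2].round(4).tolist())
cs,hi=cv2.findContours(m,cv2.RETR_CCOMP,cv2.CHAIN_APPROX_NONE)
for q,x in zip(cs,hi[0]):
    if x[3]>=0 and cv2.contourArea(q)>60: print("hole",cv2.minAreaRect(ray(I,q[:,0,:],.045)[:,:2].astype(np.float32)))
# edge angles, lines fit to outer contour
dz=.1267
print(cappose(I,.099+dz)[:4], cappose(load("pics/wrist3.npz"),.099)[:4])
a=cv2.resize(I["color"][190:290,240:400],(800,500),interpolation=cv2.INTER_CUBIC)
cv2.imwrite("pics/crop5.png",cv2.convertScaleAbs(a,alpha=1.3)[:,:,::-1])
a=cv2.resize(I["color"][0:205,225:440],(629,600),interpolation=cv2.INTER_CUBIC); cv2.imwrite("pics/crop6.png",a[:,:,::-1])
```

```text
[[298, 0], [427, 71], [358, 197], [239, 135]]
((0.4793078899383545, 0.1828269362449646), (0.11182038486003876, 0.11199713498353958), 64.15921783447266)
[[0.4521, 0.254], [0.5522, 0.2093], [0.5052, 0.1098], [0.4064, 0.1567]]
hole ((0.480239599943161, 0.18399430811405182), (0.07078207284212112, 0.07278700917959213), 65.12789154052734)
(array([0.47364081, 0.09660662]), array([0.49689403, 0.09525565]), np.float64(-3.3250641574358624), np.float64(0.023292440294458948)) (array([ 0.47999946, -0.13461264]), array([ 0.50336036, -0.13604477]), np.float64(-3.5081003122901997), np.float64(0.02340476238527908))
```

View pics/crop5.png

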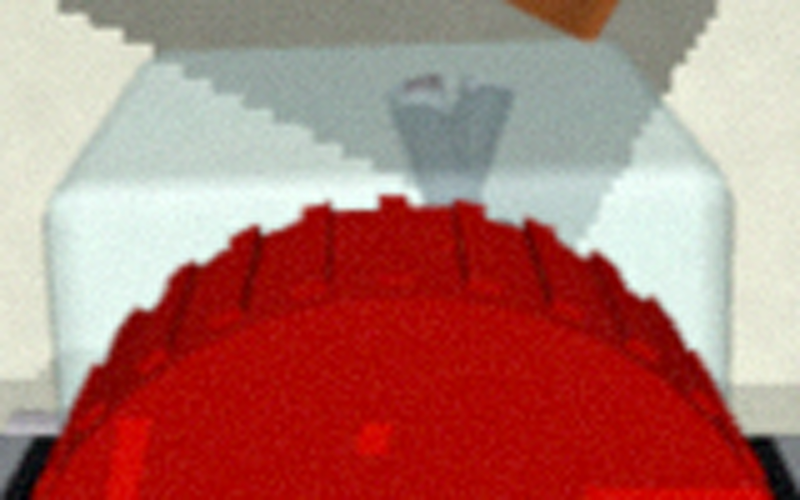

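View pics/crop6.png

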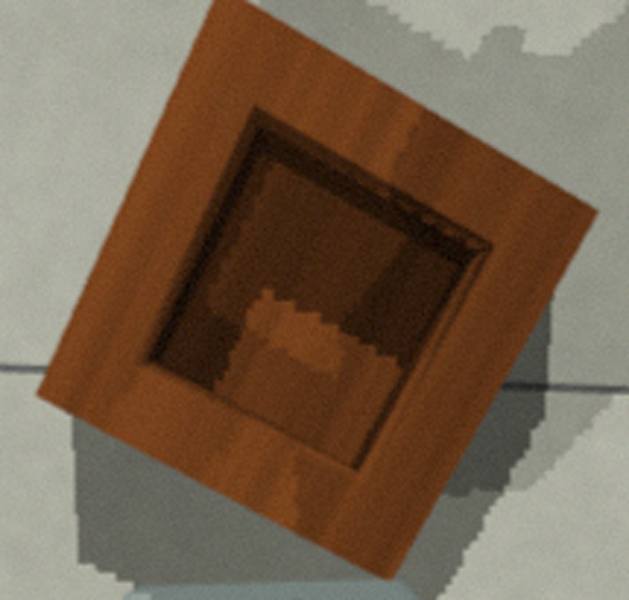

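Run:
```python
from h import *
for f,dz in (("wrist4",.1267),("wrist3",0)):
    I=load(f"pics/{f}.npz"); g=cv2.cvtColor(I["color"],cv2.COLOR_RGB2GRAY).astype(float)
    # shoulder far edge: strongest vertical brightness rise between rows 215..240
    gs=cv2.GaussianBlur(g,(0,0),1.2); dy=np.gradient(gs,axis=0)
    pts=[]
    for u in list(range(258,308))+list(range(345,380)):
        col=dy[216:238,u]; k=col.argmax(); pts.append((u,216+k))
    P=ray(I,pts,.07+dz)[:,:2].astype(np.float32)
    v=cv2.fitLine(P,cv2.DIST_HUBER,0,.001,.001).ravel(); print(f,"jar edge deg",np.degrees(np.arctan2(v[1],v[0])), "mid",v[2:])
    # cap top outline: bottom half of red region, fit in plane
    c=big(cv2.morphologyEx(red(I),cv2.MORPH_CLOSE,np.ones((5,5))))[:,0,:]
    print(" cap px ext",c.min(0),c.max(0))
    w=(I["color"].min(2)>110); Y,X=np.mgrid[:480,:640]; w&=np.hypot(X-384,Y-318)<14
    print(" dot",X[w].mean(),Y[w].mean(), ray(I,(X[w].mean(),Y[w].mean()),.099+dz))
```

```text
wrist4 jar edge deg 3.5952766 mid [0.4677625  0.12191033]
 cap px ext [242 229] [398 393]
 dot 384.0966850828729 318.32872928176795 [[0.49689941 0.09524418 0.2257    ]]
wrist3 jar edge deg 3.7430885 mid [ 0.4772199  -0.10919692]
 cap px ext [242 229] [399 393]
 dot 383.90437158469945 318.43715846994536 [[ 0.50333508 -0.13606448  0.099     ]]
```

Request:
arm_command --deltas "2 0.3 0 0 -1; 2.5 0.3 0 0 -1; 2.5 0.3 0 0 -1; 1.5 0 0 0 -1; 0.5 0 0 0 -1"

```text
time_s: 6.87
eef_pos: [0.4797, 0.1838, 0.1993]
orientation: [[-0.033, 0.999, 0.0], [0.999, 0.033, 0.001], [0.001, 0.0, -1.0]]
force: [-0.3, -0.8, -3.8]
opening: 0.0566
```

Request:
arm_command --deltas "0 0 0 0.08 -1; 0 0 0 0.1 -1; 0 0 0 0.12 -1; 0 0 0 0.12 -1; 0 0 0 0.088 -1"

```text
time_s: 7.28
eef_pos: [0.4793, 0.1813, 0.1992]
orientation: [[0.464, 0.886, -0.0], [0.886, -0.464, -0.001], [-0.001, -0.0, -1.0]]
force: [-0.3, -0.6, -3.9]
opening: 0.0562
```

Request:
arm_command --deltas "0 0 1 0 -1; 0 0 2 0 -1; 0 0 1.5 0 -1; 0 0 0.7 0 -1; 0 0 0 0 -1"

```text
time_s: 7.7
eef_pos: [0.4777, 0.1816, 0.1452]
orientation: [[0.456, 0.89, -0.004], [0.89, -0.456, -0.001], [-0.003, -0.003, -1.0]]
force: [-0.5, -0.1, -3.8]
opening: 0.0564
```

Run:
```python
from h import *
from workcell import bot, optics
s=bot.state();print(s["eef_pos"],s["opening"],s["force"],np.degrees(np.arctan2(*np.array(s["orientation"])[[1,0],1])),s["qpos"])
for n in ("wrist","scene"):
    im=optics.get_image(n); np.savez(f"pics/{n}5.npz",**im); cv2.imwrite(f"pics/{n}5.png",im["color"][:,:,::-1])
cv2.imwrite("pics/scene5c.png",cv2.resize(im["color"][100:250,290:490],(800,600))[:,:,::-1])
```

```text
[0.47766199 0.18162167 0.14518235] 0.05643642464219138 [-0.51704245 -0.09946876 -3.8013676 ] -27.146977134660474 [ 1.30850247e+01  1.91760919e+01  1.02989516e+02 -2.44887030e-02
  5.80907749e+01  4.02447038e+01]
```

View pics/wrist5.png

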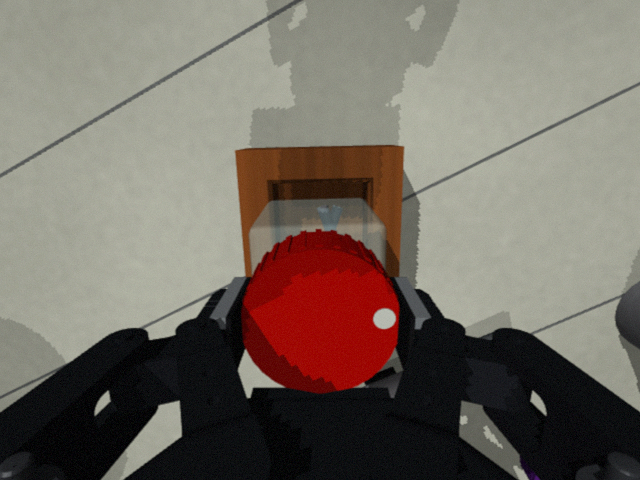

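View pics/scene5c.png

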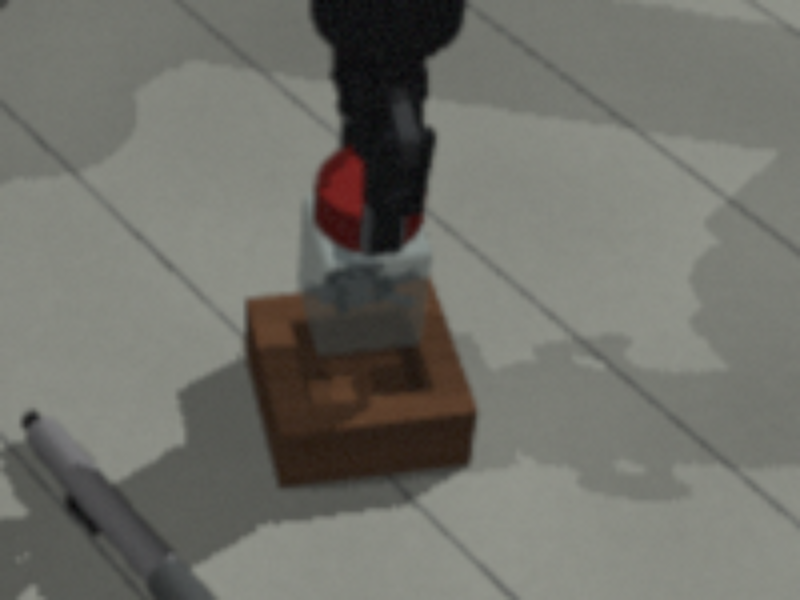

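Request:
arm_command --deltas "0.2 0.12 0.5 0 -1; 0 0 1 0 -1; 0 0 0.5 0 -1; 0 0 0 0 -1; 0 0 0 0 -1"

```text
time_s: 8.22
eef_pos: [0.4807, 0.1839, 0.1268]
orientation: [[0.457, 0.889, -0.001], [0.889, -0.457, -0.0], [-0.001, -0.001, -1.0]]
force: [0.8, 0.2, -4.4]
opening: 0.0562
```

Run:
```python
from h import *
from workcell import bot, optics
s=bot.state();print(s["eef_pos"],s["force"],np.degrees(np.arctan2(*np.array(s["orientation"])[[1,0],1])))
for n in ("wrist","scene"):
    im=optics.get_image(n); np.savez(f"pics/{n}6.npz",**im); cv2.imwrite(f"pics/{n}6.png",im["color"][:,:,::-1])
    a=im["color"][120:280,220:420] if n=="wrist" else im["color"][120:240,330:430]
    cv2.imwrite(f"pics/{n}6c.png",cv2.resize(a,(750,600),interpolation=cv2.INTER_CUBIC)[:,:,::-1])
```

```text
[0.48071388 0.1839211  0.12679024] [ 0.75505773  0.20459608 -4.37840434] -27.196694564390263
```

View pics/wrist6c.png

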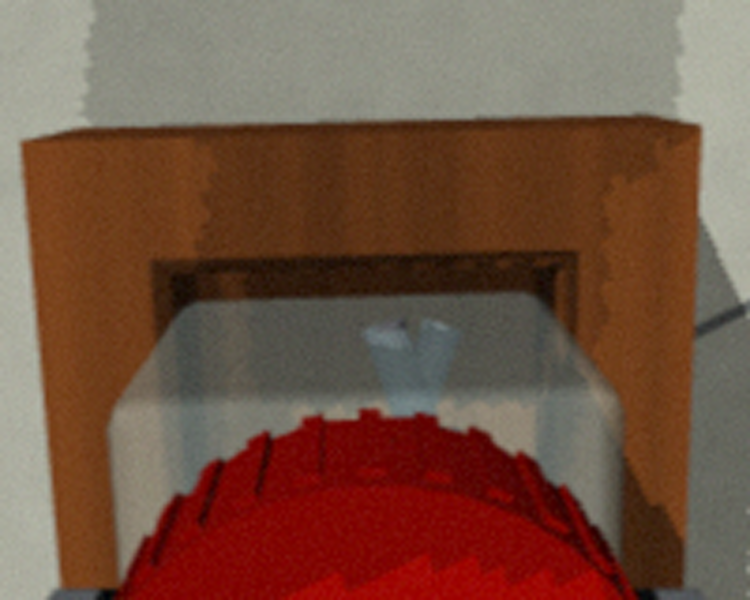

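View pics/scene6c.png

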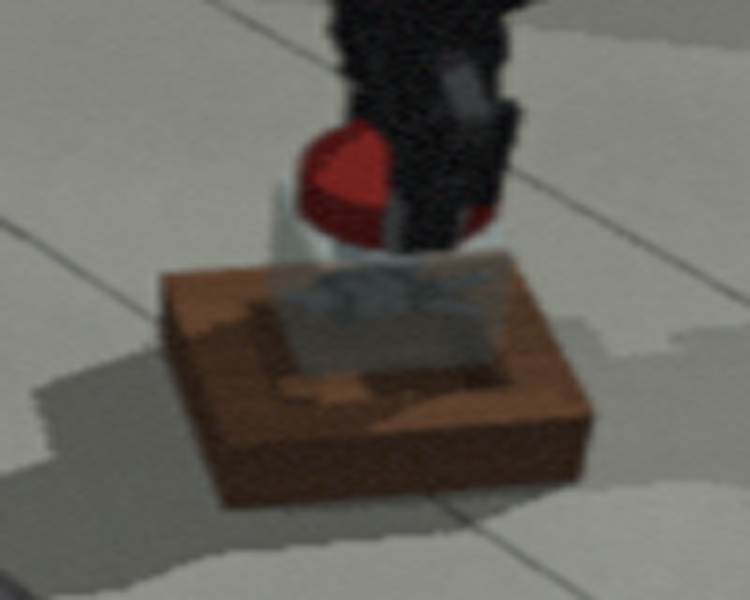

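Run:
```python
from h import *
I=load("pics/wrist6.npz"); f=lambda u,v:(220+u/3.75,120+v/3.75)
tx=np.array([.457,.889]);ty=np.array([.889,-.457]);o=np.array([.4807,.1839])
def q(n,u,v,z):
    p=ray(I,f(u,v),z)[0,:2]-o; print(n,(p@tx*1e3).round(1),(p@ty*1e3).round(1))
zb=.1268-.0729
q("jarL",180,300,zb);q("jarR",538,295,zb);q("holeL",153,260,.045);q("holeR",578,253,.045)
q("outL",22,140,.045);q("outR",700,127,.045)
q("shL",112,415,zb+.07);q("shR",620,402,zb+.07)
```

```text
jarL 28.0 -31.2
jarR 28.8 27.1
holeL 33.2 -36.8
holeR 34.4 34.7
outL 53.0 -57.5
outR 55.2 53.9
shL 27.2 -29.0
shR 28.7 28.1
```

Rays give the jar and pocket centres within about 0.5 mm and 0.5° of each other, so I'm descending.

Request:
arm_command --deltas "0 0 0.5 0 -1; 0 0 0.6 0 -1; 0 0 0.5 0 -1; 0 0 0.3 0 -1; 0 0 0 0 -1"

```text
time_s: 8.73
eef_pos: [0.4805, 0.1838, 0.1073]
orientation: [[0.457, 0.889, -0.002], [0.889, -0.457, -0.001], [-0.001, -0.001, -1.0]]
force: [0.6, 0.4, -3.7]
opening: 0.0563
```

Request:
arm_command --deltas "0 0 0.5 0 -1; 0 0 0.6 0 -1; 0 0 0.5 0 -1; 0 0 0.3 0 -1; 0 0 0 0 -1"

```text
time_s: 9.15
eef_pos: [0.4806, 0.1838, 0.0884]
orientation: [[0.457, 0.889, -0.002], [0.889, -0.457, -0.0], [-0.001, -0.001, -1.0]]
force: [0.3, 0.4, -3.4]
opening: 0.0561
```

Request:
arm_command --deltas "0 0 0.3 0 -1; 0 0 0.2 0 -1; 0 0 0 0 -1"

```text
time_s: 9.4
eef_pos: [0.4811, 0.184, 0.084]
orientation: [[0.457, 0.889, -0.0], [0.889, -0.457, -0.0], [-0.0, -0.0, -1.0]]
force: [-1.0, -0.3, -2.6]
opening: 0.0562
```

Request:
arm_command --deltas "0 0 0.1 0 -1; 0 0 0.1 0 -1; 0 0 0 0 -1"

```text
time_s: 9.65
eef_pos: [0.4813, 0.1841, 0.0829]
orientation: [[0.457, 0.889, 0.0], [0.889, -0.457, 0.0], [0.0, 0.0, -1.0]]
force: [-2.2, 0.2, 5.5]
opening: 0.0561
```

Run:
```python
from h import *
from workcell import bot, optics
s=bot.state();print(s["eef_pos"],s["force"],s["torque"])
for n in ("wrist","scene"):
    im=optics.get_image(n); np.savez(f"pics/{n}7.npz",**im); cv2.imwrite(f"pics/{n}7.png",im["color"][:,:,::-1])
    a=im["color"][120:280,220:420] if n=="wrist" else im["color"][120:240,330:430]
    cv2.imwrite(f"pics/{n}7c.png",cv2.resize(a,(750,600),interpolation=cv2.INTER_CUBIC)[:,:,::-1])
```

```text
[0.48125628 0.18408692 0.08294453] [-2.24553261  0.19512454  5.51669712] [-0.11144272  0.3779822  -0.01448756]
```

View pics/wrist7c.png

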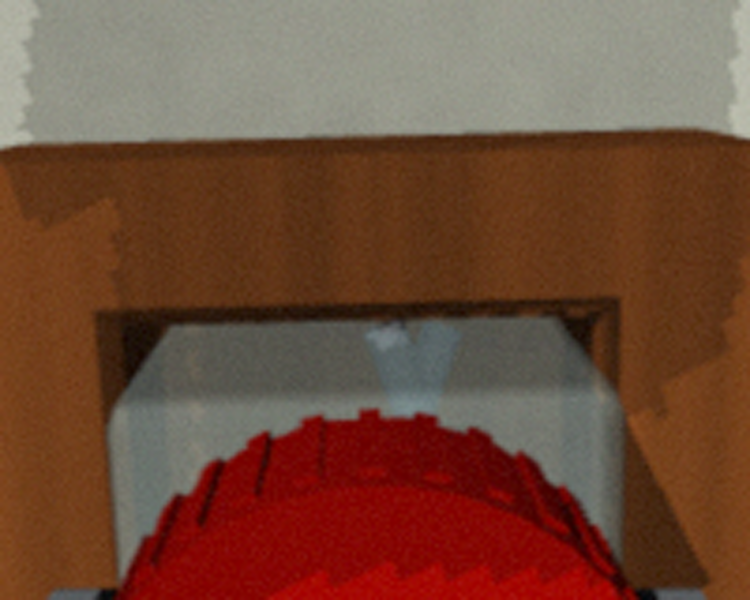

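View pics/scene7c.png

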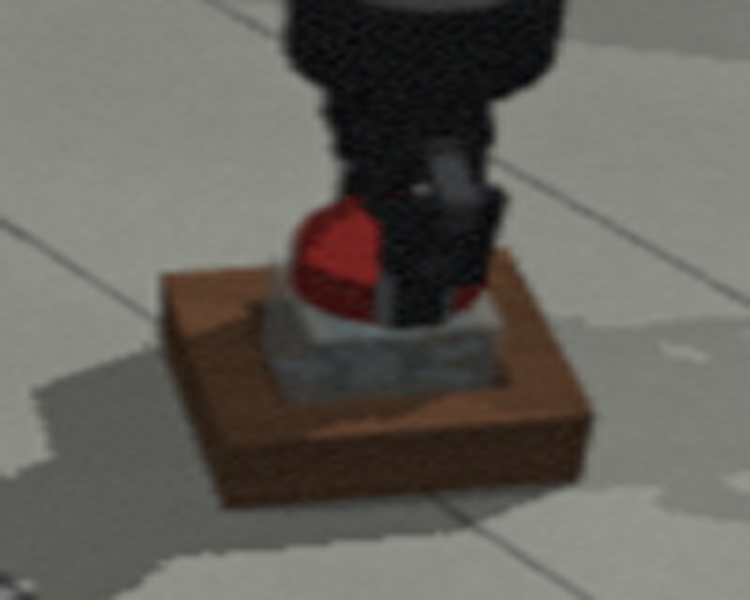

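The jar is seated. Contact comes at TCP z 0.0829, exactly 10 mm above pick height, with about 9 N down, and both views show it low and square in the pocket. Now unscrewing anticlockwise (negative twist).

Request:
arm_command --deltas "0 0 0 -0.06 -1; 0 0 0 -0.08 -1; 0 0 0 -0.08 -1; 0 0 0 -0.08 -1; 0 0 0 0 -1"

```text
time_s: 10.17
eef_pos: [0.4822, 0.1841, 0.0831]
orientation: [[0.171, 0.985, 0.002], [0.985, -0.171, 0.0], [0.001, 0.002, -1.0]]
force: [-1.0, -0.1, 4.8]
opening: 0.0561
```

```bash
cat > look.py <<'E'
import sys
from h import *
from workcell import bot, optics
k=sys.argv[1]; s=bot.state();print(np.round(s["eef_pos"],4),np.round(s["force"],1),np.round(s["torque"],2),s["opening"],"yaw_y",np.degrees(np.arctan2(*np.array(s["orientation"])[[1,0],1])))
for n in sys.argv[2:]:
    im=optics.get_image(n); np.savez(f"pics/{n}{k}.npz",**im); cv2.imwrite(f"pics/{n}{k}.png",im["color"][:,:,::-1])
    a=im["color"] if n=="wrist" else im["color"][120:240,330:430]
    cv2.imwrite(f"pics/{n}{k}c.png",cv2.resize(a,(750,600) if n!="wrist" else (640,480),interpolation=cv2.INTER_CUBIC)[:,:,::-1])
E
python3 look.py 8 wrist
```

```text
[0.4822 0.1841 0.0831] [-1.  -0.1  4.8] [ 0.01 -0.07  0.08] 0.05605662878972579 yaw_y -9.86024364013059
```

View pics/wrist8.png

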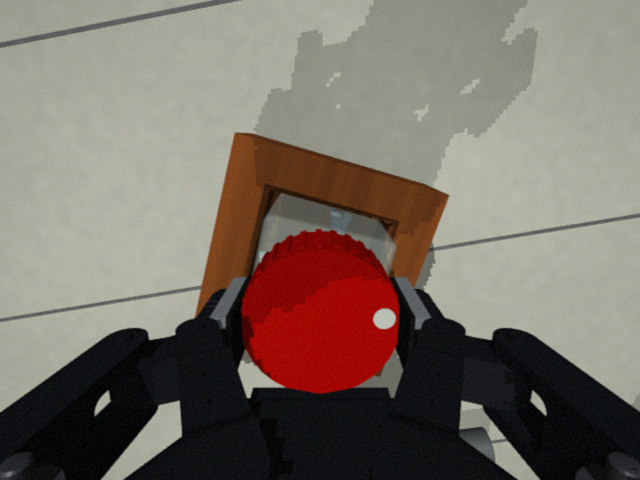

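The cap follows the gripper: its dot is still at (384,318) in the tool view, and the jar has stopped against the pocket.

Request:
arm_command --deltas "0 0 0 -0.08 -1; 0 0 0 -0.09 -1; 0 0 0 -0.09 -1; 0 0 0 -0.09 -1; 0 0 0 0 -1"

```text
time_s: 10.63
eef_pos: [0.4826, 0.1843, 0.0832]
orientation: [[-0.176, 0.984, 0.003], [0.984, 0.176, 0.001], [0.0, 0.003, -1.0]]
force: [-0.5, -0.4, 7.4]
opening: 0.0564
```

Request:
arm_command --deltas "0 0 0 -0.08 -1; 0 0 0 -0.09 -1; 0 0 0 -0.09 -1; 0 0 0 -0.09 -1; 0 0 0 0 -1"

```text
time_s: 11.05
eef_pos: [0.4824, 0.1843, 0.0832]
orientation: [[-0.503, 0.864, 0.002], [0.864, 0.503, 0.0], [-0.001, 0.002, -1.0]]
force: [-0.9, 0.1, 8.1]
opening: 0.0563
```

```bash
python3 look.py 9 wrist scene
```

```text
[0.4824 0.1843 0.0832] [-0.9  0.1  8.1] [-0.    0.13  0.03] 0.05630323089049583 yaw_y 30.18317312284902
```

View pics/wrist9.png

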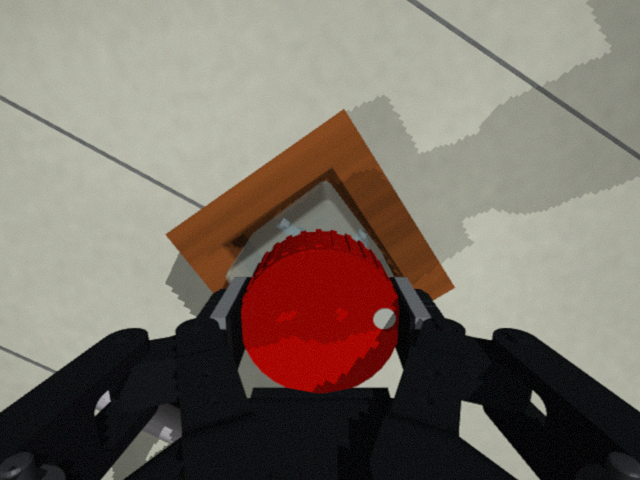

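Request:
arm_command --deltas "0 0 0 -0.08 -1; 0 0 0 -0.09 -1; 0 0 0 -0.09 -1; 0 0 0 -0.07 -1; 0 0 0 0 -1"

```text
time_s: 11.57
eef_pos: [0.4825, 0.1843, 0.0833]
orientation: [[-0.755, 0.656, 0.002], [0.656, 0.755, 0.001], [-0.001, 0.002, -1.0]]
force: [-1.1, -0.2, 8.7]
opening: 0.0566
```

```bash
python3 look.py 10 wrist scene
```

```text
[0.4825 0.1843 0.0833] [-1.1 -0.2  8.7] [0.1  0.1  0.04] 0.056613317307476506 yaw_y 49.034452062708866
```

View pics/wrist10.png

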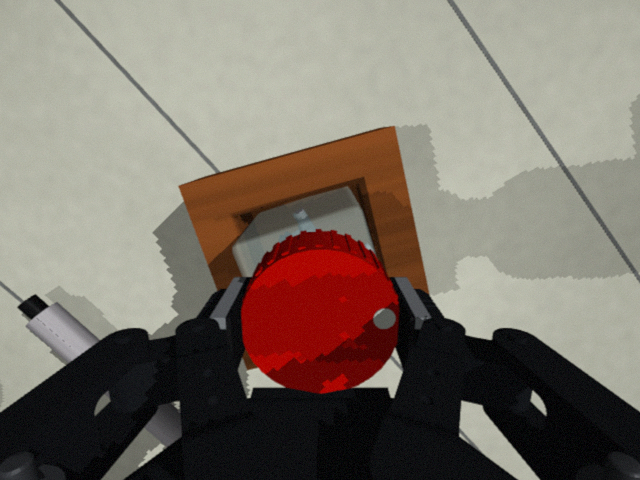

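View pics/scene10c.png

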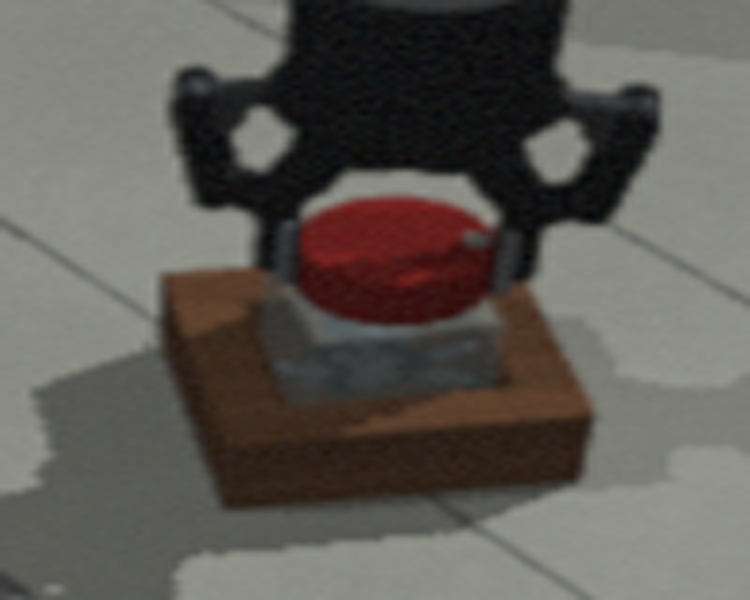

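The cap has turned 76°. The jar took up about 4–6° of pocket play, so the cap sits about 72° past the jar's +x, beyond release and below the block. Lifting straight up.

Request:
arm_command --deltas "0 0 -0.1 0 -1; 0 0 -0.2 0 -1; 0 0 -0.2 0 -1; 0 0 -0.2 0 -1; 0 0 0 0 -1"

```text
time_s: 12.08
eef_pos: [0.4814, 0.184, 0.0895]
orientation: [[-0.754, 0.657, 0.0], [0.657, 0.754, -0.0], [-0.0, 0.0, -1.0]]
force: [0.9, -0.5, 0.1]
opening: 0.0563
```

```bash
python3 look.py 11 wrist scene
```

```text
[0.4814 0.184  0.0895] [ 0.9 -0.5  0.1] [ 0.06 -0.    0.01] 0.05633253375828909 yaw_y 48.94851702759269
```

View pics/scene11c.png

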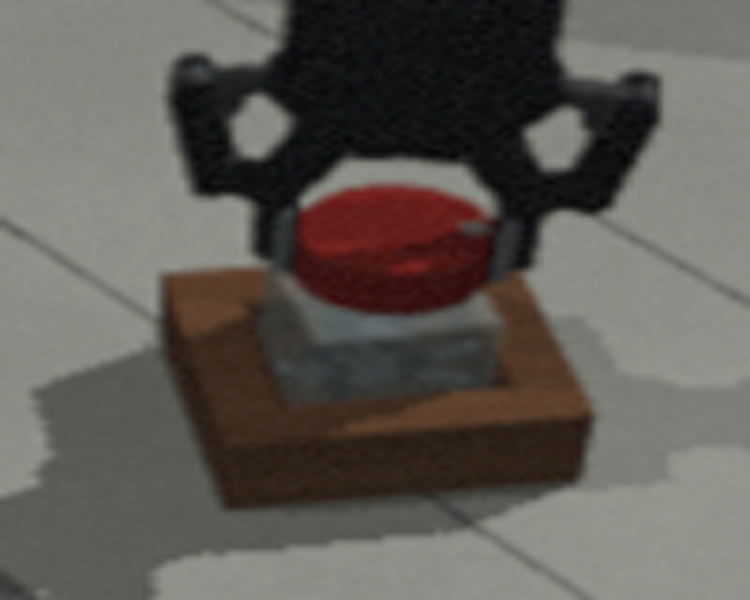

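The force has dropped to about 0, so the cap is free and the jar is staying down. Continuing the lift by about 3.3 cm more.

Request:
arm_command --deltas "0 0 -0.3 0 -1; 0 0 -0.4 0 -1; 0 0 -0.5 0 -1; 0 0 -0.5 0 -1; 0 0 -0.5 0 -1"

```text
time_s: 12.6
eef_pos: [0.4814, 0.184, 0.112]
orientation: [[-0.755, 0.656, 0.0], [0.656, 0.755, 0.0], [-0.0, 0.0, -1.0]]
force: [0.2, 0.9, -0.2]
opening: 0.0565
```

Request:
arm_command --deltas "0 0 -0.5 0 -1; 0 0 -0.4 0 -1; 0 0 -0.2 0 -1; 0 0 0 0 -1; 0 0 0 0 -1"

```text
time_s: 13.02
eef_pos: [0.4813, 0.184, 0.1224]
orientation: [[-0.755, 0.656, 0.0], [0.656, 0.755, -0.0], [-0.0, 0.0, -1.0]]
force: [-0.7, 0.5, -1.7]
opening: 0.0565
```

```bash
python3 look.py 12 wrist scene
```

```text
[0.4813 0.184  0.1224] [-0.7  0.5 -1.7] [-0.03  0.07 -0.03] 0.056480977496224896 yaw_y 48.98908908561616
```

View pics/scene12c.png

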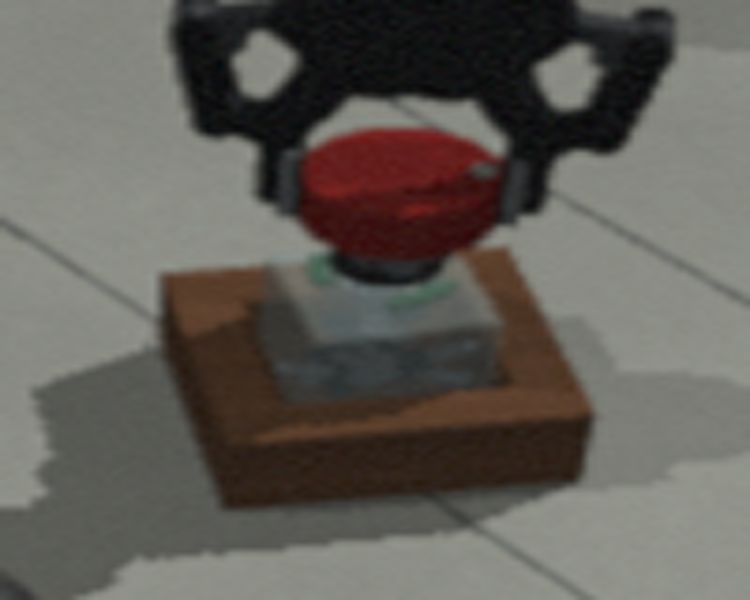

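View pics/wrist12.png

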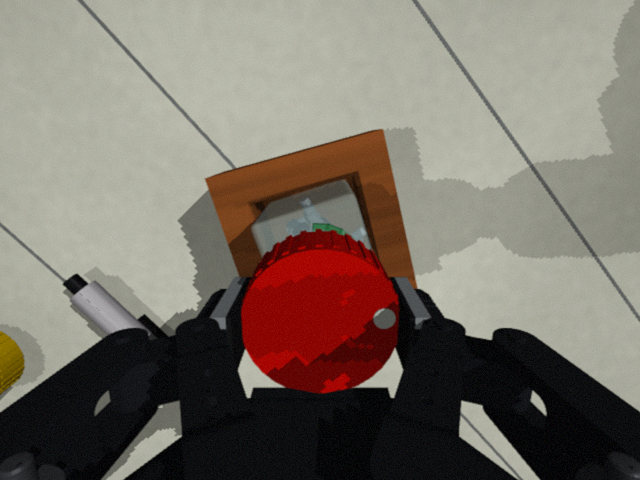

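View pics/scene12.png

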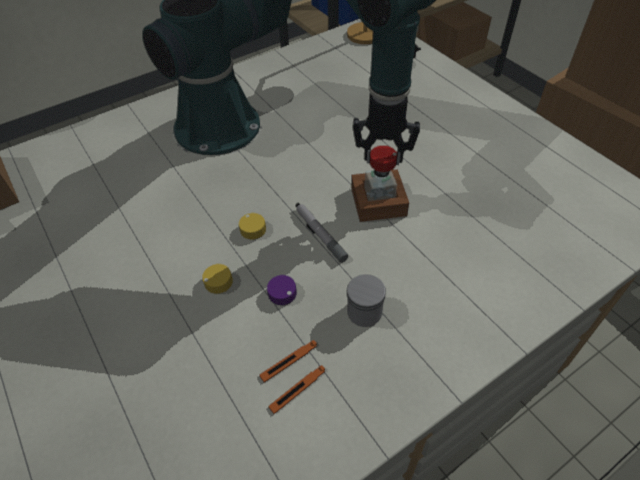

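The cap is off and level, and the jar is still down in the pocket with its neck exposed. A quick check of centring and height from the scene view before handing in.

Run:
```python
from h import *
I=load("pics/scene12.npz")
f=lambda u,v:(330+u/7.5-.4,120+v/5-.4)
A=ray(I,[f(497,326),f(316,343),f(270,264)],.080)[:,:2]; print(A.round(4).tolist(),np.linalg.norm(A[0]-A[1]),np.linalg.norm(A[1]-A[2]),"jar c",(A[0]+A[2])/2)
c=big(cv2.morphologyEx(red(I),cv2.MORPH_CLOSE,np.ones((5,5))))[:,0,:]; print(c.min(0),c.max(0))
# predicted cap lower-edge bottom row / top row for height
K,R,t=cam(I)
th=np.linspace(0,6.28,200)
for z in (.118,.1225,.127):
    C=np.c_[.4808+.029*np.cos(th),.1838+.029*np.sin(th),0*th+z]
    p=cv2.projectPoints(C,np.array(I["rvec"],float),np.array(I["tvec"],float),K,None)[0][:,0]
    C[:,2]+=.026; q=cv2.projectPoints(C,np.array(I["rvec"],float),np.array(I["tvec"],float),K,None)[0][:,0]
    print(z,"bottom row",p[:,1].max().round(1),"top row",q[:,1].min().round(1),"cols",p[:,0].min().round(1),p[:,0].max().round(1))
# jar in wrist view, as unscrewed at k=10 vs 12 : far-shoulder corners
g=load("pics/wrist12.npz"); a=cv2.resize(g["color"][160:290,220:390],(784,600),interpolation=cv2.INTER_CUBIC); cv2.imwrite("pics/crop12.png",cv2.convertScaleAbs(a,alpha=1.3)[:,:,::-1])
```

```text
[[0.5207, 0.1959], [0.4982, 0.1459], [0.45, 0.1657]] 0.05481174998779842 0.05211419209405955 jar c [0.48532152 0.18080514]
[370 146] [394 169]
0.118 bottom row 173.3 top row 146.3 cols 368.2 394.8
0.1225 bottom row 171.7 top row 144.7 cols 368.3 394.9
0.127 bottom row 170.2 top row 143.1 cols 368.4 395.1
```

View pics/crop12.png

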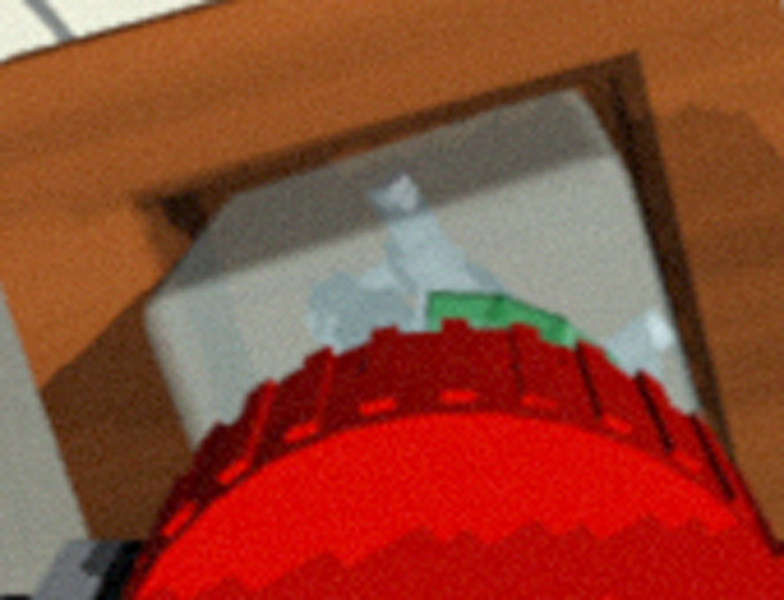

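Run:
```python
from h import *
I=load("pics/wrist12.npz"); f=lambda u,v:(220+u/4.612,160+v/4.612)
A=ray(I,[f(148,300),f(622,158)],.080)[:,:2]; d=A[1]-A[0]; L=np.linalg.norm(d); d/=L
n=np.array([d[1],-d[0]]); 
c=A.mean(0)+n*.03; print(A.round(4),L,np.degrees(np.arctan2(d[1],d[0])),"jar centre",c, "tcp .4813 .1840")
B=cappose(I,.099+.0395)  ; print(B[0])
```

```text
[[0.4431 0.1693]
 [0.4664 0.2214]] 0.057005458043405254 65.922766433203 jar centre [0.48214554 0.18313172] tcp .4813 .1840
[0.47787351 0.18408495]
```

Run:
```python
from workcell import bot
print(bot.hand_in()); s=bot.state(); print(s["time_s"],s["eef_pos"],s["opening"],s["force"])
```

```text
the job is handed in; nothing more can be done
None
the job is handed in; nothing more can be done
```

The jar is fully down in the brace pocket, its red cap is off, and the job was handed in at about 13 s of the 43 s allowed. I carried the jar by its cap, seated it square, and turned the cap 76° anticlockwise. I then lifted it straight up about 40 mm.

**Last checks:**
- **Seating:** the jar touched down exactly 10 mm above its pick height, which matches the pocket floor. It was still down in the pocket, not tipped, in the last pictures.
- **Thread:** I estimate the cap ended about 72° past the jar's +x, since the jar used up some of its play in the pocket. The vertical force fell to about 0 N as the lift began.
- **Final hold:** the cap is held level, with its lower edge about 24 mm above the mouth and no sign of slip in the grip.
- **Centring:** the wrist view put the jar's centre about 1.2 mm from the gripper's axis. A rough scene-view estimate said about 5 mm, but its corners were poorly seen, so I trusted the wrist view. A fit to the cap's outline was also about 3 mm off, apparently because of shadow on the cap.
- **Other objects:** by eye, the tin, pump, levers and look-alike caps are where they were in the last scene picture. I did not measure them.

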